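# Close a paint tin in the bench ratchet press

## Robot

A 6-joint arm with a two-finger parallel gripper is mounted at the origin on the work surface. World frame = base frame: x ahead of the robot, y to its left, z up, the work surface at z = 0. Lengths are in m, angles in rad, forces in N, time in s.
With the tool pointing down it reaches from about 0.2 to 0.875 m from the base axis. Payload 3.4 kg.
Tool frame: the origin (TCP) lies between the finger pads; the fingertips stand 25 mm ahead of it and the grasp point (between the pads) lies 6 mm ahead of it (r.nose_length is the z of the fingertips in the tool frame, in m); z points along the fingers, x is the direction in which the jaws open and shut, and the axes are right-handed (so a half turn about z gives the same grasp; the last joint's range is limited). The gripper opens to 94 mm and grips with 3 to 60 N. Pads are 16 mm wide; open, the fingers measure 119 mm over their backs; the gripper's body (75 mm by 177 mm) begins 78 mm behind the grasp point.
Start: joints at [-1.34, 0.276, 1.505, -0, 1.361, -0.121], TCP at [0.198, -0.54, 0.23] pointing down, gripper open.
Joint ranges: [-2.89, 2.89], [-0.75, 2.08], [0.22, 2.7], [-1.18, 4.32], [0.11, 2.71], [-2.7, 2.7]. Speed limits (rad/s): [2.57, 2.57, 3.14, 3.14, 3.14, 3.14].

## Interface

Orientations are given as a unit quaternion [w, x, y, z].
In Python, from plant import r, gripper_to, inverse_kinematics, vision, models, telemetry gives the robot as it stands. Calls block until the motion is done:
- r.move_to(position, orientation): joint-space move of the TCP to a pose.
- r.move_l(position, rot=None, vel=0.15, guard=None): straight line of the TCP; rot=None keeps the orientation; vel is the mean speed in m/s. With guard (N) it stops when the force on the tool has changed by that much, and returns True; else False.
- r.movej(angles): joint-space move.
- gripper_to(opening, f_grip=None): finger opening in m; f_grip is the grip in N (None keeps the last); returns when the fingers have stopped.
- r.hold(seconds).
- inverse_kinematics(position, orientation): joint angles nearest the present ones, or None.
- vision.snapshot(name): name is "side" or "top"; returns the picture (400x640x3 uint8, red, green, blue); there is no depth.
- vision.get_calibration(name): a dict with "fx", "fy", "cx", "cy" (pixels), "position" and "orientation" of the camera in the world. Camera axes: x right, y down, z forward; pixel columns grow to the right and rows downward; lengths in m; the calibration is good to about 2 mm. A picture is of the moment at which its call begins. get_calibration takes no time and is no camera call.
A pose or a line that the arm cannot do raises r.PlanningError and nothing moves.
- r.sign_off(): hands the job in, once; it reports no verdict.
Trained networks look in the newest picture that a camera, given by its name, has taken for a name from the list of things; names that differ only in an ending like _2 or _b are one class to them, and where a whole thing is asked for, a point or a joint stands for the part that bears it (a point fixed in the world has none). Each returns a list of dicts, best first, with "score" (0 to 1); they miss things now and then, are a little off and sometimes report something else, mostly with a low value. They report only what shows in the picture. A call takes as long as a camera call. They do not tell look-alikes from the thing itself.
- models.boxes_of(thing, camera): "at" ([x, y, z] in m, in world coordinates, good to about 4 mm: the middle of the surface that is visible of it).
- models.regions_of(thing, camera): "pixels" (400x640 bool, what is visible of it).
- models.mark_of(thing, camera): "at" ([x, y, z] in m, in world coordinates, good to about 4 mm: a listed point, or the origin of a listed thing).
Readings, each from a call of its own:
- telemetry.current_t(): time.
- telemetry.current_joints(): joint angles.
- telemetry.current_dq(): joint speeds.
- telemetry.current_joint_efforts(): joint torques, N m.
- telemetry.current_ee_pos(): TCP position.
- telemetry.current_tool_rot(): TCP orientation.
- telemetry.current_wrist_force(): force on the tool from outside, world axes, zero at the start.
- telemetry.current_torque(): the same for the moment, N m.
- telemetry.current_opening(): finger opening in m.
Only numpy, scipy, OpenCV 4.12 (cv2) and the standard library are available. Lean on these libraries where they do the work, as an engineer would, in place of code of your own. Each camera call takes 0.05 s, during which the arm holds its last target.

## Task

Close the small paint tin whose lid still stands proud: stand it on the base of the ratchet press, back against the V stop under the pad, then take the black ball of the handle and pump it down and up through its full travel, one click a stroke, until the pad has pressed the lid fully home. Raise the handle all the way, push the release tab down so that the ram springs back to the top, and stand the closed tin upright in the cardboard tray with the two finished ones. Keep the tin upright, leave the handle up and do not disturb anything else.

Things in the scene. Friction and masses are not known exactly. Their poses are not given: they have to be found in the camera images.
- tin: the tin to close: plain steel lever-lid paint tin with a paper band, 58 mm across and 70 mm high, 0.27 kg, standing alone on the table; it is the only tin whose lid is not home. Origin: centre of its underside, z up.
- lid (a joint): how far the tin's plug lid (47 mm across) stands above its home position, in m: 0.004 to 0.0055 at the start, 0 when fully home (about flush with the rim; under load it can read down to -0.001). It takes about 35 N to push in and stays where it is left.
- press: grey iron bench ratchet press, fixed; open front to its -x (towards the robot), y to its left, z up. Origin: under the base, below the ram axis. Base plate x -70 to 145, y +-65, 20 thick (mm). Column x from 61, 52 wide. Head x -30 to 120, 70 wide, z 171 to 259. Ram top end at z 304, 25 square. Ratchet wheel (84 across), handle and pawls on its right side (-y), to y -125.
- seat (a point): point on the upper face of the press base (20 mm above the table) below the ram axis, where the middle of the tin's underside belongs; axes as the press. Two steel bars 16 mm high form a V stop behind it: a tin pushed back (+x) into the V is centred here to 1 mm.
- pad_face (a point): centre of the flat underside of the round pad (44 mm across) on the ram, 137 mm above the table (117 mm above the base plate) with the ram up. It and the head overhang the seat: bring the tin in from the open front with the tool tilted some 45 degrees, pointing forward and down, and take it out the same way.
- handle_ball (a point): centre of the black ball knob, 36 mm across, at the end of the press handle. The 13 mm round bar of the handle runs from the ball to the back (+x of the press); nothing is beside or above the ball. Parked, the ball is 273 mm above the table.
- handle_pivot (a point): centre of the circle on which the ball travels: the point on the handle's level shaft (along the press's y axis) in the ball's plane, 215 mm above the table. The ball's radius about it is 170 mm.
- handle (a joint): handle angle, rad: 0 = fully up (20 degrees above level, pointing to the front), grows as the ball goes down, stop 0.768. Starts at 0 to 0.3; friction holds it anywhere. The drive pawl takes a tooth at 0.24 and the holding pawl clicks by 0.66, so go below 0.15 and above 0.70 each stroke. 2 to 5 N at the ball, 10 to 18 N as the lid goes in. Below 0.05 the drive pawl is lifted off, as the release needs.
- ram (a joint): travel of ram and pad down from the top, m; 0 = fully up. One tooth is 0.0126: a full stroke adds a tooth, which the holding pawl keeps; a short one springs back. In the fourth stroke the pad meets the lid (at about 0.042) and the fourth click, at 0.050, has it home (a fifth is not possible). The pad is sprung and gives some mm. When released a spring lifts the ram in about 0.5 s.
- release_tab (a point): middle of the upper face of the release tab, a flat dark steel plate 26 by 26 mm at the rear end of the holding pawl, beside the head on the press's right side, some 270 mm above the table, free above. With the handle fully up, pushing it down 8 to 10 mm (about 9 N, stop at 11 mm) frees the ram; hold it down till the ram is up. It springs back.
- tray: low cardboard tray fixed to the table, 190 mm (x) by 130 mm (y) outside, 26 mm high, walls and floor 4 mm. Origin: centre of its underside. The half towards its -x is free for the tin (around x = -0.04, y = 0); the finished tins stand in the +x half.
- closed_tin1: finished tin in the tray, 58 by 70 mm, lid home. Origin: centre of its underside.
- closed_tin2: the other finished tin in the tray, 58 by 70 mm, lid home. Origin: centre of its underside.
- mallet: rubber mallet lying on the table, 240 mm long, head 85 by 55 mm and 55 mm high; leave it. Origin: on the table under the handle, head to its +x.
- brush_pot: white pot with brushes, 92 mm across, 200 mm high with the brushes; leave it. Origin: centre of its underside.
- bauble_bowl: clear bowl of red baubles, 180 mm across, 95 mm high; leave it. Origin: centre of its underside.
- stir_sticks: bundle of wooden stir sticks lying on the table, 200 by 26 mm, 18 mm high; leave it. Origin: middle of its underside, length along x.
- snowflake: flat wooden snowflake, 110 mm across, 6 mm thick; leave it. Origin: centre of its underside.
- tape_roll: roll of tape lying flat, 90 mm across, 36 mm high; leave it. Origin: centre of its underside.
- glue: white bottle, 52 mm across, 140 mm high; leave it. Origin: centre of its underside.
Mind the look-alikes: they are no part of the job. What is shaped like the tin but purple is not meant.

How it is judged:
By the outcome, as a careful person would: the job done as asked, in the order asked, and still so for the second after the job is handed in, with the robot touching nothing.
It also fails if it takes over 72 s, if anything falls off the work surface, if the arm or the gripper's body presses on something with over 40 N, if the wrist force passes 120 N, or if a joint passes its speed limit or range.

## Working session

There is one attempt and no reset: what is moved stays moved. The work goes in short steps, each a Python script; the robot and the scene stay as the last script left them, time stands still between calls to the robot, and variables do not carry over. Pictures are saved under pics/ and viewed, and the job is handed in when it is done.

```bash
ls; mkdir -p pics; python3 - <<'E'
from plant import r, gripper_to, inverse_kinematics, vision, models, telemetry
import cv2
for c in ("side","top"):
    im=vision.snapshot(c); cv2.imwrite(f"pics/{c}0.png",im[:,:,::-1])
    print(c,vision.get_calibration(c))
    for t in ["tin","press","seat","pad_face","handle_ball","handle_pivot","release_tab","tray","closed_tin1"]:
        print(t,[(d["at"].round(3).tolist() if hasattr(d["at"],"round") else d["at"],round(d["score"],2)) for d in models.mark_of(t,c)])
print(telemetry.current_t(),telemetry.current_tool_rot(),telemetry.current_wrist_force())
E
```

```text
pics
side {'fx': 468.608137764874, 'fy': 468.608137764874, 'cx': 319.2104786275529, 'cy': 202.57268474556406, 'position': array([0.30177535, 0.7458557 , 1.08131546]), 'orientation': array([ 0.05808558, -0.17835598,  0.91987253, -0.34445572])}
tin [([0.6391, 0.2635, 0.0001], 0.96), ([0.5222, 0.3163, 0.001], 0.89), ([0.3808, 0.3446, -0.0014], 0.84), ([0.5688, 0.4178, -0.0013], 0.63)]
press [([0.7025, 0.3746, 0.0004], 0.64), ([0.5913, -0.0307, 0.0045], 0.59)]
seat [([0.5901, -0.0326, 0.0228], 0.7)]
pad_face [([0.5907, -0.0249, 0.1368], 0.42)]
handle_ball [([0.47, -0.1375, 0.2624], 0.85)]
handle_pivot []
release_tab [([0.6961, -0.0781, 0.271], 0.56), ([0.5251, 0.3151, -0.0004], 0.47), ([0.4689, -0.1358, 0.2622], 0.42), ([0.5624, -0.3871, 0.0035], 0.38), ([0.5912, -0.0331, 0.0211], 0.27)]
tray [([0.5099, -0.3488, 0.0001], 0.67), ([0.4222, -0.1396, -0.0013], 0.61)]
closed_tin1 [([0.5651, -0.3893, 0.0032], 0.81), ([0.5695, -0.3213, 0.0022], 0.61), ([0.4233, -0.1345, 0.0006], 0.25)]
top {'fx': 483.3343330226861, 'fy': 483.3343330226861, 'cx': 320.4187748436259, 'cy': 205.3150479328247, 'posi
[... 179 characters left out ...]
3493, 0.0026], 0.79), ([0.5189, 0.3154, 0.0035], 0.75), ([0.6406, 0.2635, 0.0023], 0.74)]
press [([0.5906, -0.0327, 0.0013], 0.71)]
seat [([0.5919, -0.0318, 0.0188], 0.72), ([0.4728, -0.1399, 0.2554], 0.17)]
pad_face []
handle_ball [([0.4735, -0.1371, 0.2594], 0.77), ([0.5083, -0.3503, -0.0027], 0.64)]
handle_pivot [([0.6382, -0.1345, 0.2107], 0.72)]
release_tab [([0.6964, -0.0775, 0.2691], 0.61)]
tray [([0.5093, -0.3505, -0.002], 0.9)]
closed_tin1 [([0.5677, -0.3265, 0.0024], 0.89), ([0.5648, -0.3878, 0.0014], 0.61), ([0.5907, -0.032, 0.0014], 0.54), ([0.7952, -0.1416, 0.0009], 0.46)]
1.0 [ 4.02217567e-05  8.19939393e-01 -5.72450337e-01  4.54564258e-05] [-0.1082408   0.72893918  0.44871084]
```

View pics/side0.png

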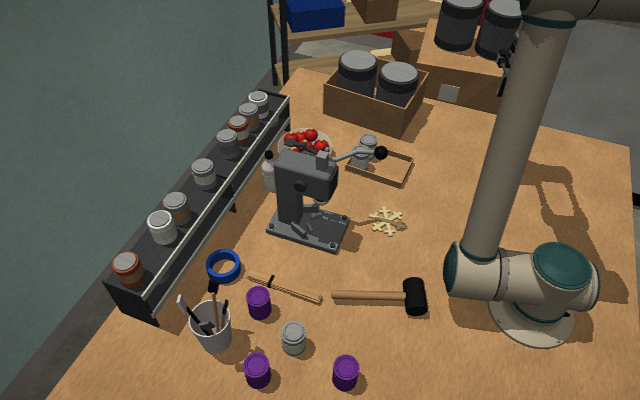

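View pics/top0.png

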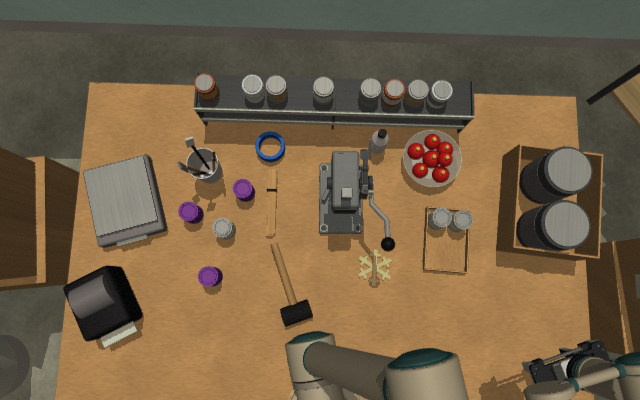

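```bash
python3 - <<'E'
import cv2
from scipy.spatial.transform import Rotation as R
from plant import vision
import numpy as np
im=cv2.imread("pics/side0.png"); c=vision.get_calibration("side")
w=R.from_quat(np.roll(c["orientation"],-1)).as_matrix()
def px(p):
    q=w.T@(np.array(p)-c["position"]); return q[0]/q[2]*c["fx"]+c["cx"],q[1]/q[2]*c["fy"]+c["cy"]
out=[]
for p in [(.64,.2635,.05),(.52,.316,.05),(.383,.347,.05),(.568,.417,.05),(.59,-.032,.12),(.565,-.355,.05)]:
    x,y=map(int,px(p)); print(x,y)
    s=im[max(0,y-40):y+40,max(0,x-40):x+40]; out.append(cv2.resize(s,(260,260),interpolation=cv2.INTER_CUBIC))
cv2.imwrite("pics/crops.png",np.vstack([np.hstack(out[:3]),np.hstack(out[3:])]))
E
```

```text
256 300
293 336
343 370
254 368
320 203
363 149
```

View pics/crops.png

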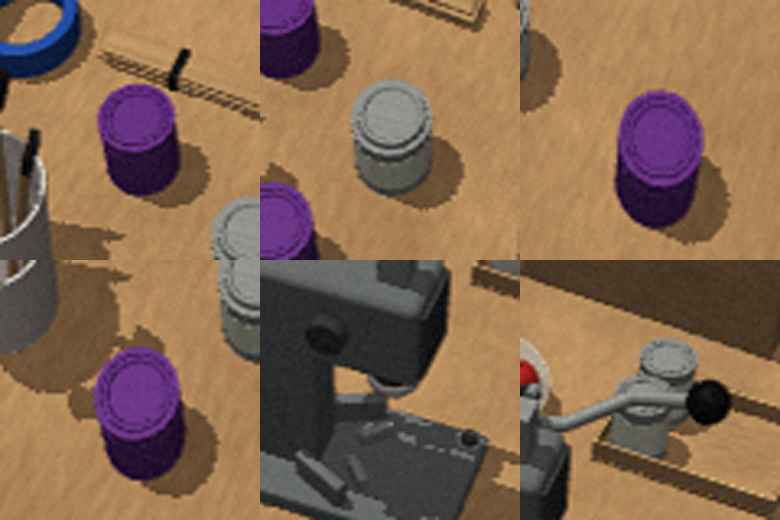

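The plain tin is the grey one at side (293,336), at about (0.52, 0.316). The three purple tins around it are look-alikes. The press base is near (0.591,-0.032) and the ball is at side (381,152). Next I measure the press yaw from the base plate edges.

```bash
cat > h.py <<'E'
from plant import r, gripper_to, inverse_kinematics, vision, models, telemetry
import numpy as np, cv2
from scipy.spatial.transform import Rotation as R
def cal(n):
    c=vision.get_calibration(n); return c,R.from_quat(np.roll(c["orientation"],-1)).as_matrix()
def px(n,p):
    c,w=cal(n); q=w.T@(np.array(p)-c["position"]); return np.array([q[0]/q[2]*c["fx"]+c["cx"],q[1]/q[2]*c["fy"]+c["cy"]])
def unp(n,uv,z):
    c,w=cal(n); d=w@np.array([(uv[0]-c["cx"])/c["fx"],(uv[1]-c["cy"])/c["fy"],1]); return c["position"]+d*(z-c["position"][2])/d[2]
def quat(az,el):
    "tool z at azimuth az, el below level (rad); jaws level"
    z=np.array([np.cos(az)*np.cos(el),np.sin(az)*np.cos(el),-np.sin(el)])
    x=np.array([-np.sin(az),np.cos(az),0]); 
    return x,z
def q4(az,el,flip=False):
    x,z=quat(az,el); x=-x if flip else x
    m=np.column_stack([x,np.cross(z,x),z]); return np.roll(R.from_matrix(m).as_quat(),1)
def snap(c,name):
    im=vision.snapshot(c); cv2.imwrite(f"pics/{name}.png",im[:,:,::-1]); return im
E
python3 - <<'E'
from h import *
im=cv2.imread("pics/top0.png")[140:250,300:420]
cv2.imwrite("pics/t0z.png",cv2.resize(im,None,fx=5.4,fy=5.4,interpolation=cv2.INTER_CUBIC))
for yaw in (-2,0,2,4):
    c,s=np.cos(np.radians(yaw)),np.sin(np.radians(yaw))
    print(yaw,[px("top",(.591+c*x-s*y,-.032+s*x+c*y,.02)).round(1).tolist() for x,y in((-.07,.065),(-.07,-.065),(.145,.065),(.145,-.065))])
print(inverse_kinematics([.516,.314,.046],q4(.43,.73)),inverse_kinematics([.516,.314,.046],q4(.43,.73,True)))
print(inverse_kinematics([.591,-.032,.06],q4(-.26,.73)),inverse_kinematics([.591,-.032,.06],q4(-.26,.73,True)))
print(inverse_kinematics([.469,-.35,.05],q4(-.5,.73)),inverse_kinematics([.469,-.35,.05],q4(-.5,.73,True)))
print(inverse_kinematics([.47,-.137,.27],q4(0,np.pi/2)),inverse_kinematics([.47,-.137,.27],q4(0,np.pi/2,True)))
E
```

```text
-2 [[318.0, 231.6], [361.1, 234.4], [322.4, 162.2], [364.6, 164.9]]
0 [[318.7, 232.4], [362.0, 233.7], [320.7, 162.8], [362.9, 164.1]]
2 [[319.6, 233.2], [362.8, 232.9], [319.1, 163.5], [361.3, 163.3]]
4 [[320.4, 233.9], [363.6, 232.1], [317.4, 164.3], [359.6, 162.6]]
[0.43277596 0.42769399 2.41400528 3.14561    0.54090459 1.56920369] [ 0.43277596  0.42769399  2.41400528  3.14561     0.54090459 -1.57238897]
[-0.09648507  0.38555164  2.41022063  3.39643034  0.50202302  1.45587233] [-0.09648507  0.38555164  2.41022063  3.39643034  0.50202302 -1.68572033]
[-0.98183194  0.40827288  2.44860776  2.48322748  0.59971124  1.80350812] [-0.98183194  0.40827288  2.44860776  2.48322748  0.59971124 -1.33808453]
[-0.42586979  0.12479162  1.60489874  0.          1.41190229 -1.99666611] [-0.42586979  0.12479162  1.60489874  0.          1.41190229  1.14492654]
```

View pics/t0z.png

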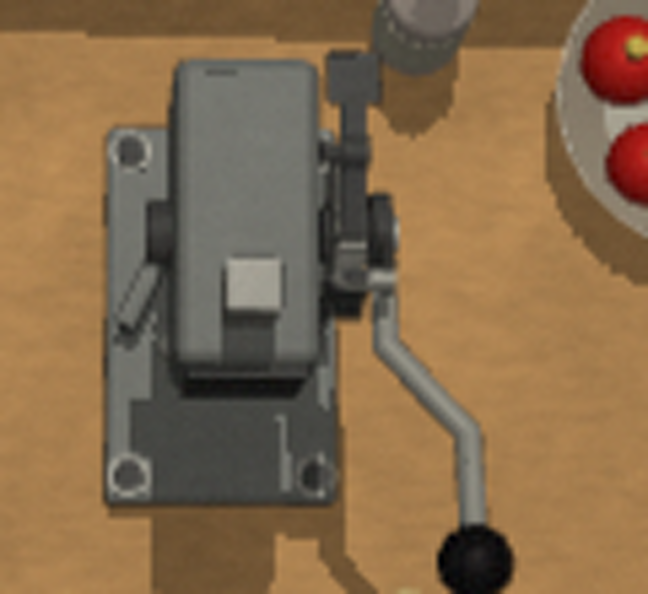

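```bash
cat >> h.py <<'E'
EL=.73
def tcp(g,az,el=EL):
    "TCP for grasp point g"
    return np.array(g)-.006*quat(az,el)[1]
YAW=.03; SEAT=np.array([.591,-.032]); PX=np.array([np.cos(YAW),np.sin(YAW)]); PY=np.array([-PX[1],PX[0]])
def P(x,y,z): return np.r_[SEAT+x*PX+y*PY,z]
DOWN=np.pi/2
E
python3 - <<'E'
from h import *
t0=telemetry.current_t()
q=q4(-1.2,DOWN); 
a=inverse_kinematics([.30*np.cos(-1.2),.30*np.sin(-1.2),.45],q)
b=inverse_kinematics([.30*np.cos(-1.2),.30*np.sin(-1.2),.45],q4(-1.2,DOWN,True))
print(a,b)
j=telemetry.current_joints(); a=min([a,b],key=lambda v:abs(v[5]-j[5]))
r.movej(a); print(telemetry.current_ee_pos())
az=.43
g=np.array([.5205,.316,.040]); d=quat(az,EL)[1]
a=np.array(a); a[0]=.5; r.movej(a)
s=[inverse_kinematics(tcp(g-.13*d,az),q4(az,EL,f)) for f in(0,1)]; print(s)
b=min(s,key=lambda v:abs(v[5]-a[5]))
r.movej(b); print(telemetry.current_ee_pos(),telemetry.current_t()-t0)
gripper_to(.08)
snap("side","s1");snap("top","t1")
E
```

```text
[-1.43344797 -0.20628391  1.48791473  0.          1.85996183 -1.8042443 ] [-1.43344797 -0.20628391  1.48791473  0.          1.85996183  1.33734836]
[ 0.10878555 -0.27996432  0.44953538]
[array([0.43368169, 0.09546236, 2.48871783, 3.1514045 , 0.28339341,
       1.56383105]), array([ 0.43368169,  0.09546236,  2.48871783,  3.1514045 ,  0.28339341,
       -1.57776161])]
[0.42913302 0.27405917 0.13140547] 6.0167
```

View pics/s1.png

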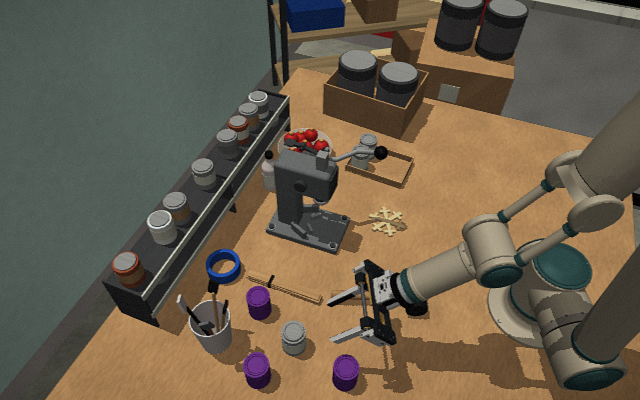

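View pics/t1.png

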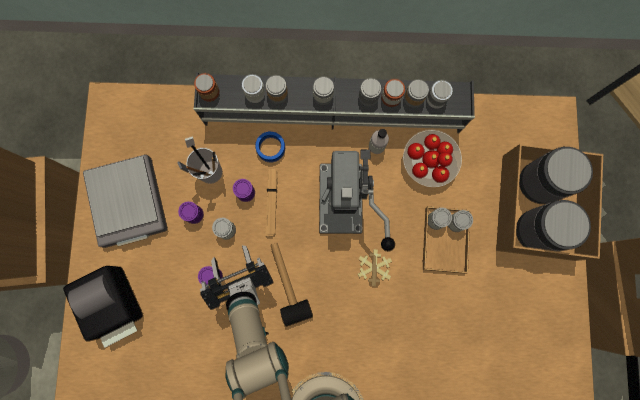

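The gripper body is 177 mm wide along the jaws. At azimuth 0.43 its lower left corner would come down onto the purple tin at (0.383,0.347), so I'll pick from azimuth 1.1 instead, which clears all three.

```bash
python3 - <<'E'
from h import *
g=np.array([.5205,.316,.040])
for az in (.95,1.1,1.25):
    d=quat(az,EL)[1]
    print(az,[inverse_kinematics(tcp(g-k*d,az),q4(az,EL,f)) for f in(0,1) for k in (.12,0)])
az=1.1; d=quat(az,EL)[1]
j=telemetry.current_joints()
s=[inverse_kinematics(tcp(g-.12*d,az),q4(az,EL,f)) for f in(0,1)]
s=[v for v in s if v is not None]
if s:
    f=min(s,key=lambda v:abs(v[5]-j[5])); r.movej(f)
    snap("side","s2"); snap("top","t2"); print(telemetry.current_t(),telemetry.current_ee_pos(),tcp(g-.12*d,az))
    for c in("side","top"):
        vision.snapshot(c); print([(x["at"],x["score"]) for x in models.mark_of("tin",c)])
E
```

```text
0.95 [array([-0.16816655,  0.19645222,  2.37295283,  1.44153102,  0.74201357,
        2.37542927]), array([0.05944308, 0.45122997, 2.33541612, 1.91507588, 0.66293036,
       2.02530357]), array([-0.16816655,  0.19645222,  2.37295283,  1.44153102,  0.74201357,
       -0.76616338]), array([ 0.05944308,  0.45122997,  2.33541612,  1.91507588,  0.66293036,
       -1.11628908])]
1.1 [array([-0.22604673,  0.24916671,  2.28056419,  1.2562227 ,  0.86373579,
        2.39350483]), array([-1.36649663e-05,  4.69066428e-01,  2.26772335e+00,  1.64301363e+00,
        7.28625925e-01,  2.12602744e+00]), array([-0.22604673,  0.24916671,  2.28056419,  1.2562227 ,  0.86373579,
       -0.74808782]), array([-1.36649663e-05,  4.69066428e-01,  2.26772335e+00,  1.64301363e+00,
        7.28625925e-01, -1.01556521e+00])]
1.25 [array([-0.24915811,  0.30594533,  2.17519149,  1.11215925,  0.9771869 ,
        2.40117545]), array([-0.03700687,  0.49254718,  2.18809917,  1.41856409,  0.80920444,
        2.20185334]), array([-0.24915811,  0.30594533,  2.17519149,  1.11215925,  0.9771869 ,
       -0.74041721]), array([-0.03700687,  0.49254718,  2.18809917,  1.41856409,  0.80920444,
       -0.93973931])]
9.325 [0.47765195 0.23280456 0.12417597] [0.47791096 0.23232278 0.12402557]
[([0.6417, 0.2616, -0.0004], 0.9), ([0.5662, 0.4152, -0.0003], 0.64), ([0.3823, 0.3477, 0.0008], 0.59), ([0.5245, 0.3147, -0.0016], 0.56)]
[([0.6392, 0.2653, 0.0007], 0.91), ([0.3875, 0.3491, -0.0007], 0.89), ([0.5665, 0.4176, 0.0044], 0.62), ([0.5186, 0.313, 0.0025], 0.55)]
```

View pics/s2.png

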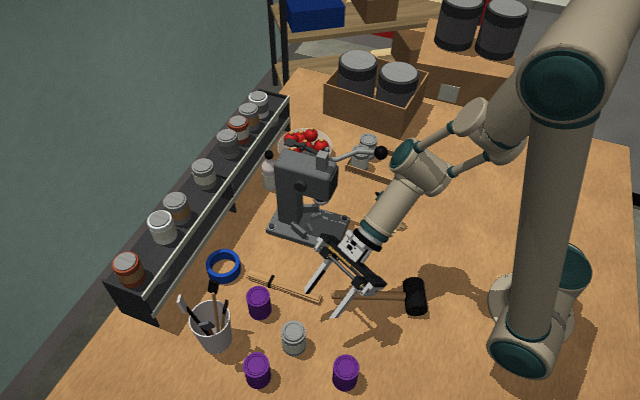

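The jaws are lined up with the tin at (293,336) and the purple tins are clear. Going in.

```bash
python3 - <<'E'
from h import *
g=np.array([.521,.3155,.040]); az=1.1
print(r.move_l(tcp(g,az),vel=.1,guard=15), telemetry.current_ee_pos(), telemetry.current_wrist_force())
print(gripper_to(.05,30),telemetry.current_opening(),telemetry.current_wrist_force())
p=telemetry.current_ee_pos(); print(p)
r.move_l(p+[0,0,.11],vel=.15)
print(telemetry.current_opening(),telemetry.current_wrist_force(),telemetry.current_t())
snap("side","s3")
for f in (0,1): print(inverse_kinematics(tcp(P(-.16,0,.075),-.25+YAW),q4(-.25+YAW,EL,f)),inverse_kinematics(tcp(P(-.0,0,.075),-.25+YAW),q4(-.25+YAW,EL,f)))
E
```

```text
False [0.51901426 0.31132758 0.04426772] [ 0.44743121  0.12071161 -0.63202501]
False 0.057426465054342464 [-0.3444857  -2.46788495  2.1232251 ]
[0.5194534  0.31120941 0.04430811]
0.05768364101708488 [-0.94487644  0.07105585 -1.87221011] 12.2417
None [-0.1288747   0.32756094  2.40502196  3.30330794  0.43471542  1.48475816]
None [-0.1288747   0.32756094  2.40502196  3.30330794  0.43471542 -1.65683449]
```

View pics/s3.png

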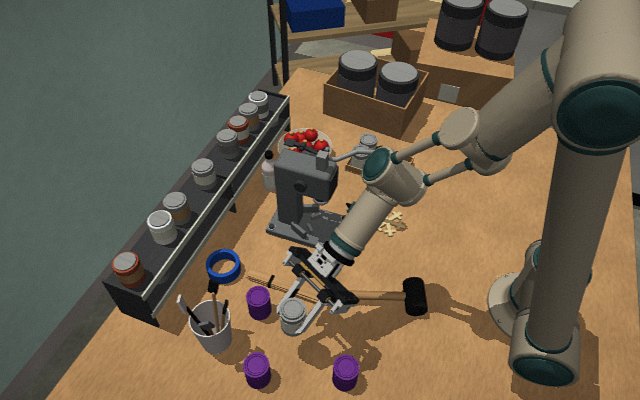

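```bash
python3 - <<'E'
from h import *
f=1
for da in (-.25,-.5):
  az=da+YAW
  for x,y,z in [(-.12,0,.07),(-.12,0,.1),(-.12,.04,.07),(-.12,.04,.1),(-.12,.08,.07),(-.12,.08,.1),(-.1,.0,.07),(-.1,.04,.07),(-.1,.1,.1),(-.08,.1,.07),(-.05,0,.07)]:
    q=inverse_kinematics(tcp(P(x,y,z),az),q4(az,EL,f)); print(da,x,y,z,None if q is None else np.round(q,2))
E
```

```text
-0.25 -0.12 0 0.07 [-0.23  0.28  2.68  3.13  0.65 -1.57]
-0.25 -0.12 0 0.1 [-0.23  0.14  2.62  3.13  0.45 -1.56]
-0.25 -0.12 0.04 0.07 [-0.02  0.28  2.66  3.39  0.64 -1.64]
-0.25 -0.12 0.04 0.1 [-0.02  0.15  2.6   3.48  0.46 -1.74]
-0.25 -0.12 0.08 0.07 [ 0.17  0.28  2.63  3.64  0.63 -1.72]
-0.25 -0.12 0.08 0.1 [ 0.17  0.16  2.57  3.8   0.48 -1.9 ]
-0.25 -0.1 0.0 0.07 [-0.2   0.28  2.63  3.16  0.61 -1.58]
-0.25 -0.1 0.04 0.07 [-0.02  0.29  2.62  3.41  0.61 -1.65]
-0.25 -0.1 0.1 0.1 [ 0.24  0.19  2.52  3.94  0.48 -1.99]
-0.25 -0.08 0.1 0.07 [ 0.23  0.31  2.53  3.77  0.57 -1.81]
-0.25 -0.05 0 0.07 [-0.16  0.31  2.52  3.23  0.53 -1.61]
-0.5 -0.12 0 0.07 [ 0.09  0.29  2.59  3.88  0.63 -1.81]
-0.5 -0.12 0 0.1 [ 0.09  0.18  2.54  4.06  0.52 -2.03]
-0.5 -0.12 0.04 0.07 [ 0.25  0.3   2.55  4.1   0.65 -1.89]
-0.5 -0.12 0.04 0.1 [ 0.25  0.2   2.5   4.29  0.57 -2.12]
-0.5 -0.12 0.08 0.07 [ 0.4   0.31  2.5   4.31  0.67 -1.98]
-0.5 -0.12 0.08 0.1 None
-0.5 -0.1 0.0 0.07 [ 0.08  0.3   2.55  3.9   0.61 -1.84]
-0.5 -0.1 0.04 0.07 [ 0.24  0.31  2.51  4.12  0.63 -1.93]
-0.5 -0.1 0.1 0.1 None
-0.5 -0.08 0.1 0.07 None
-0.5 -0.05 0 0.07 [ 0.08  0.33  2.44  3.97  0.55 -1.94]
```

```bash
python3 - <<'E'
from h import *
az=-.25+YAW; f=1
t0=telemetry.current_t()
R0=telemetry.current_tool_rot(); print(R0,q4(1.1,EL,1),q4(1.1,EL,0))
x=R.from_quat(np.roll(R0,-1)).as_matrix()[:,0]; f=int(x@quat(1.1,EL)[0]<0); Q=q4(az,EL,f)
def go(x,y,z,vel,guard=None):
    h=r.move_l(tcp(P(x,y,z),az),Q,vel=vel,guard=guard)
    print((x,y,z),h,(telemetry.current_ee_pos()-tcp(P(0,0,0),az)).round(4),telemetry.current_wrist_force().round(1)); return h
try:
    go(-.115,.04,.12,.2)
except r.PlanningError as e:
    print("plan",e); 
    go(-.10,.06,.11,.2)
go(-.105,.0,.072,.12)
print(telemetry.current_t()-t0)
snap("side","s4"); snap("top","t4")
E
```

```text
[0.09407516 0.2132492  0.88803143 0.39632667] [-0.39686855  0.88774942 -0.21292202  0.09518683] [0.09518683 0.21292202 0.88774942 0.39686855]
(-0.115, 0.04, 0.12) False [-0.1162  0.0365  0.12  ] [ 0.   0.1 -2.2]
(-0.105, 0.0, 0.072) False [-0.1049 -0.0032  0.072 ] [-1.3 -0.7 -2.5]
3.950000000000001
```

View pics/s4.png

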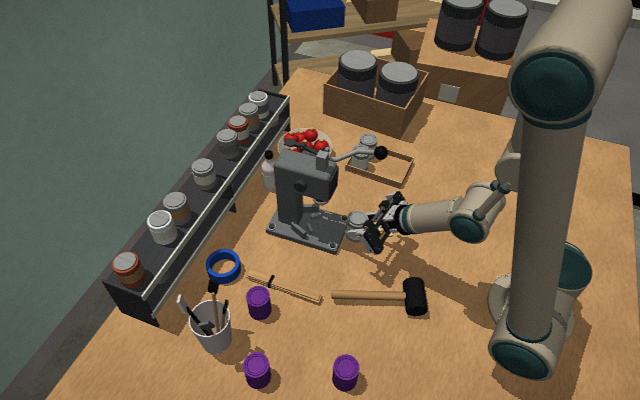

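View pics/t4.png

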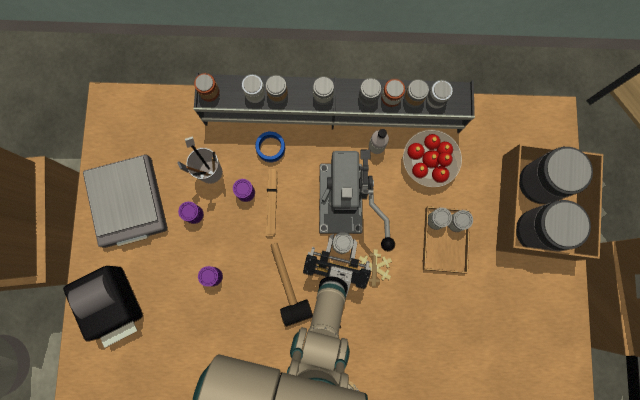

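```bash
python3 - <<'E'
from h import *
az=-.25+YAW; t0=telemetry.current_t()
Q=q4(az,EL,0)
def go(x,y,z,vel,guard=None):
    h=r.move_l(tcp(P(x,y,z),az),Q,vel=vel,guard=guard)
    print((x,y,z),h,(telemetry.current_ee_pos()-tcp(P(0,0,0),az)).round(4),telemetry.current_wrist_force().round(1)); return h
go(-.095,0,.0655,.1)
h=go(-.008,0,.0640,.1,10)
go(-.008,0,.057,.03,6)
z=telemetry.current_ee_pos()[2]-tcp(P(0,0,0),az)[2]
go(.008,0,z+.0005,.03,10)
gripper_to(.05,4)
p=telemetry.current_ee_pos(); 
print(r.move_l(p+np.r_[PX*.004,0],vel=.03,guard=12),telemetry.current_ee_pos()-p,telemetry.current_wrist_force().round(1))
snap("side","s5"); snap("top","t5"); print(telemetry.current_t()-t0)
E
python3 -c "
import cv2;a=cv2.imread('pics/s5.png')[140:270,240:440];cv2.imwrite('pics/s5z.png',cv2.resize(a,None,fx=4,fy=4,interpolation=2))"
```

```text
(-0.095, 0, 0.0655) False [-0.0943 -0.0024  0.066 ] [-0.4 -0.6 -2.5]
(-0.008, 0, 0.064) False [-0.0091 -0.0001  0.0634] [-0.1 -1.  -1.7]
(-0.008, 0, 0.057) True [-0.0082 -0.0003  0.0599] [-0.4  0.9  2.9]
(0.008, 0, np.float64(0.06038371389519723)) True [-0.008  -0.0003  0.0599] [-0.9 -0.4  1.6]
False [ 0.0035341   0.00020782 -0.00074518] [-0.1 -0.7 -1.1]
2.366600000000002
```

View pics/s5z.png

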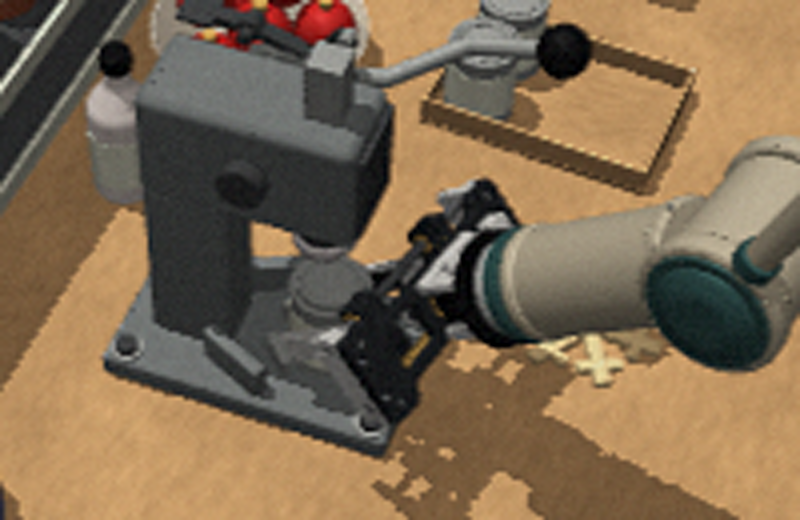

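```bash
python3 - <<'E'
from h import *
az=-.25+YAW; t0=telemetry.current_t(); Q=q4(az,EL,0)
def rel(): 
    d=telemetry.current_ee_pos()-tcp(P(0,0,0),az); return np.r_[d[:2]@PX,d[:2]@PY,d[2]].round(4)
gripper_to(.05,15)
print(rel(),telemetry.current_opening())
for i in range(2):
    h=r.move_l(tcp(P(.010,0,.060),az),Q,vel=.03,guard=9); print(h,rel(),telemetry.current_wrist_force().round(1))
gripper_to(.05,4); print(rel(),telemetry.current_wrist_force().round(1))
h=r.move_l(telemetry.current_ee_pos()+np.r_[PX*.004,0],Q,vel=.03,guard=14); print(h,rel(),telemetry.current_wrist_force().round(1),telemetry.current_t()-t0)
E
```

```text
[-0.0044  0.0001  0.0593] 0.05763343262020802
True [0.0021 0.0003 0.0593] [0.1 1.  0.3]
True [0.0022 0.0003 0.0593] [-1.  -1.1  3.1]
[0.0017 0.0004 0.0588] [-3.   0.7  4.2]
False [0.005  0.     0.0582] [-3.7 -1.7  2.6] 1.2667000000000002
```

```bash
python3 - <<'E'
from h import *
az=-.25+YAW; t0=telemetry.current_t(); d=quat(az,EL)[1]
gripper_to(.082); print(telemetry.current_wrist_force().round(1))
p=telemetry.current_ee_pos()
r.move_l(p-.10*d,vel=.12)
snap("side","s6")
p=telemetry.current_ee_pos()
try:
    r.move_l(p+[-.04,.0,.20],vel=.25)
except r.PlanningError as e: 
    print(e); r.move_l(p+[0,0,.12],vel=.25)
j=telemetry.current_joints(); print(j,telemetry.current_ee_pos(),telemetry.current_t()-t0)
for f in(0,1): 
    for t in ([.36,-.08,.42],[.4715,-.1373,.36],[.4715,-.1373,.27]): print(f,inverse_kinematics(t,q4(YAW,DOWN,f)))
E
python3 -c "
import cv2;a=cv2.imread('pics/s6.png')[140:270,240:440];cv2.imwrite('pics/s6z.png',cv2.resize(a,None,fx=4,fy=4,interpolation=2))"
```

```text
[-0.6  0.1 -0.8]
the arm cannot follow that straight line within its joint rangesTraceback (most recent call last):
  File "<stdin>", line 9, in <module>
plant.PlanningError: the arm cannot follow that straight line within its joint ranges

During handling of the above exception, another exception occurred:

Traceback (most recent call last):
plant.PlanningError: the arm cannot follow that straight line within its joint ranges
```

View pics/s6z.png

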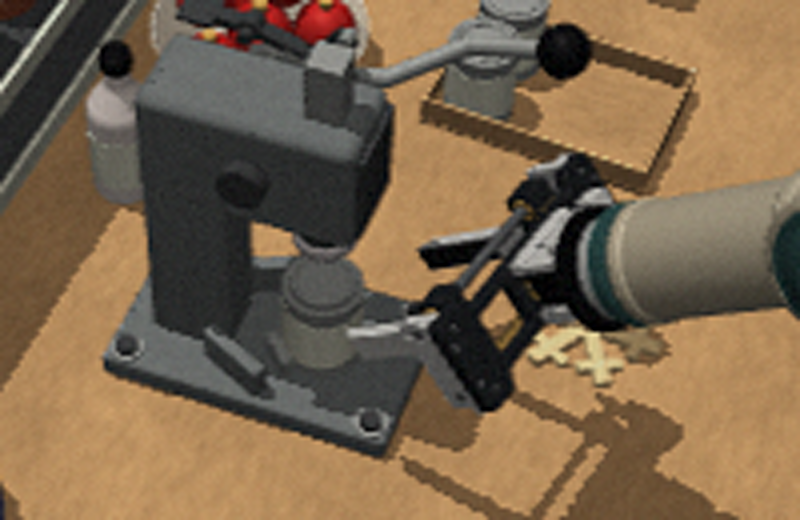

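```bash
python3 - <<'E'
from h import *
t0=telemetry.current_t()
j=np.array(telemetry.current_joints()); print(j,telemetry.current_ee_pos(),t0)
for f in(0,1): 
    for t in ([.36,-.08,.42],[.4715,-.1373,.36],[.4715,-.1373,.27]): print(f,inverse_kinematics(t,q4(YAW,DOWN,f)))
k=j.copy(); k[1]=-.25; k[2]=min(k[2],2.4); r.movej(k); print(telemetry.current_ee_pos(),telemetry.current_t()-t0)
snap("side","s7")
E
```

```text
[-0.09592043  0.12179367  2.460108    3.46845918  0.29160869  1.33981452] [ 0.51999303 -0.0141899   0.12920878] 21.5833
0 [-0.40798496 -0.0996562   1.47634819  0.          1.76490066 -2.00878129]
0 [-0.42515709  0.09934049  1.41858118  0.          1.62367098 -2.02595341]
0 [-0.42515709  0.12716276  1.60206583  0.          1.41236406 -2.02595341]
1 [-0.40798496 -0.0996562   1.47634819  0.          1.76490066  1.13281137]
1 [-0.42515709  0.09934049  1.41858118  0.          1.62367098  1.11563924]
1 [-0.42515709  0.12716276  1.60206583  0.          1.41236406  1.11563924]
[ 0.51183254 -0.013388    0.35609007] 0.9166999999999987
```

View pics/s7.png

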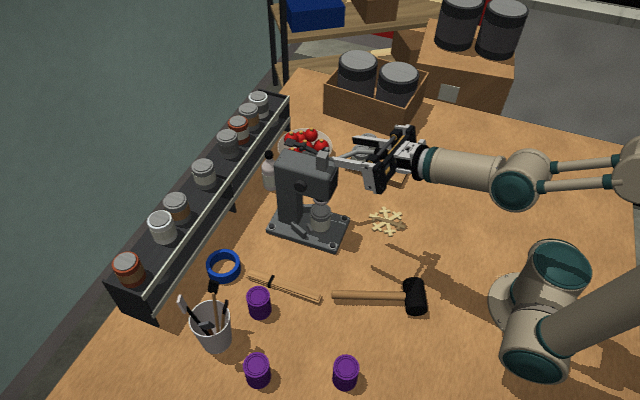

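```bash
python3 - <<'E'
from h import *
t0=telemetry.current_t()
T=np.array([-.408,-.0997,1.4763,0,1.7649,1.1328])
k=np.array(telemetry.current_joints()); k[:3]=T[:3]; r.movej(k)
r.movej(T); print(telemetry.current_ee_pos(),telemetry.current_t()-t0)
gripper_to(.065)
for c in("side","top"):
    snap(c,c+"8")
    for n in ("handle_ball","handle_pivot","tin"): print(c,n,[(x["at"],x["score"]) for x in models.mark_of(n,c)][:4])
# colour-based ball
print(telemetry.current_t())
E
```

```text
[ 0.36012621 -0.07985049  0.4200803 ] 5.2333
side handle_ball [([0.4666, -0.1378, 0.2604], 0.98), ([0.5918, -0.031, 0.0011], 0.7), ([0.5912, -0.0256, 0.1366], 0.44)]
side handle_pivot [([0.3849, 0.1341, 0.0008], 0.3)]
side tin [([0.5668, 0.4191, -0.0016], 0.82), ([0.6409, 0.2624, -0.0022], 0.77), ([0.5918, -0.0298, 0.0205], 0.62), ([0.698, -0.0783, 0.2721], 0.22)]
top handle_ball [([0.4694, -0.1379, 0.262], 0.65)]
top handle_pivot [([0.639, -0.1368, 0.2091], 0.96)]
top tin [([0.3832, 0.3526, -0.0042], 0.94), ([0.6376, 0.2631, 0.0039], 0.77), ([0.5891, -0.0305, 0.0223], 0.56), ([0.5648, 0.4149, 0.0021], 0.56)]
28.675
```

View pics/side8.png

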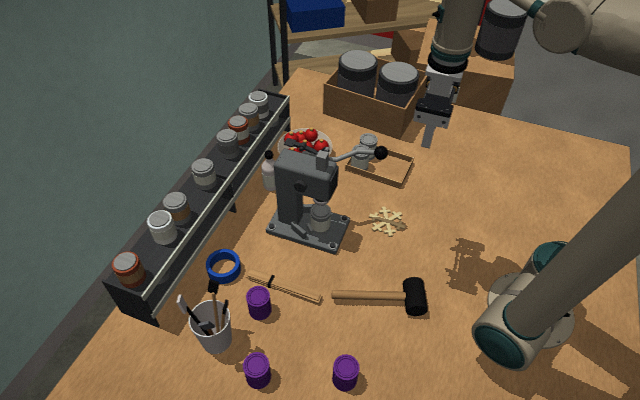

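View pics/top8.png

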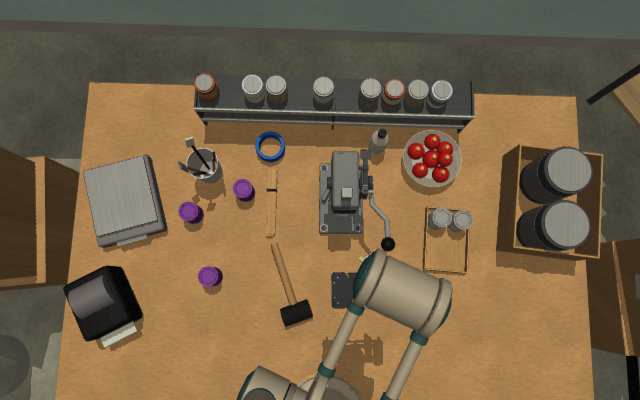

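```bash
cat >> h.py <<'E'
QD=q4(YAW,DOWN,1)
def ball(th,pv):
    a=np.radians(20)-th; return pv+np.r_[-.17*np.cos(a)*PX,.17*np.sin(a)]
UP=np.array([0,0,.006])
E
python3 - <<'E'
from h import *
t0=telemetry.current_t()
pv=np.array([.6375,-.1345,.215]); b=np.array([.4705,-.1377,.261])
r.move_l(b+UP+[0,0,.09],QD,vel=.25)
print(r.move_l(b+UP,QD,vel=.18,guard=8))
F0=telemetry.current_wrist_force()
gripper_to(.03,40); print(telemetry.current_opening(),(telemetry.current_wrist_force()-F0).round(1),telemetry.current_ee_pos())
snap("side","s9"); print(telemetry.current_t()-t0)
# up toward the stop
for th in (.08,.04,.0,-.03,-.06):
    h=r.move_l(ball(th,pv)+UP,QD,vel=.08,guard=9)
    print(th,h,telemetry.current_ee_pos(),(telemetry.current_wrist_force()-F0).round(1))
    if h: break
print(telemetry.current_t()-t0)
E
python3 -c "
import cv2;a=cv2.imread('pics/s9.png')[100:230,280:480];cv2.imwrite('pics/s9z.png',cv2.resize(a,None,fx=4,fy=4,interpolation=2))"
```

```text
False
0.03432341491649523 [ 0.3 -3.9  1.1] [ 0.47072839 -0.13872559  0.26725541]
2.0
0.08 False [ 0.47039974 -0.13878983  0.26535562] [-6.1 -1.7  2.5]
0.04 False [ 0.47219753 -0.13878438  0.27193169] [-6.5 -2.1  3.2]
0.0 False [ 0.47422237 -0.13869631  0.27826586] [-6.6 -1.9  2.4]
-0.03 False [ 0.47573243 -0.13867718  0.28198059] [-5.7 -2.7 -1.7]
-0.06 False [ 0.47612125 -0.13865755  0.28299902] [ -5.4  -3.1 -16.4]
3.25
```

View pics/s9z.png

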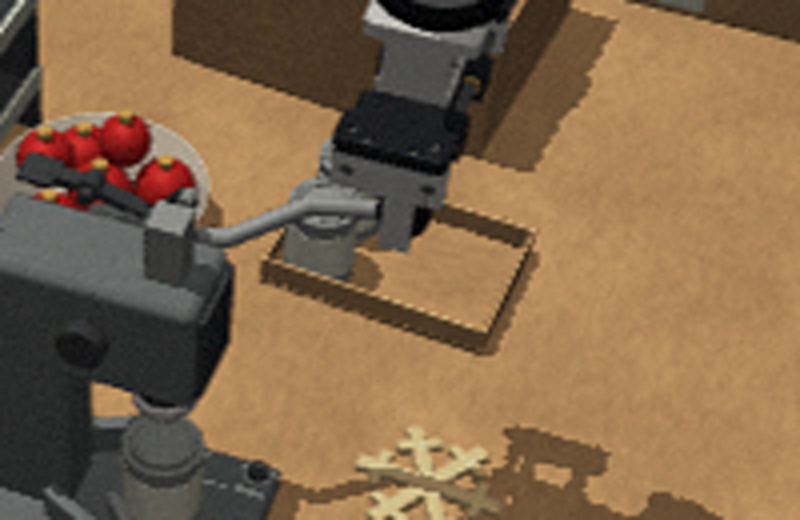

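```bash
cat >> h.py <<'E'
PV=np.array([.6345,-.1355,.2175])
def sweep(a,b,n,vel,log=None):
    for th in np.linspace(a,b,n+1)[1:]:
        r.move_l(ball(th,PV)+UP,QD,vel=vel)
        print(round(th,3),(telemetry.current_ee_pos()-ball(th,PV)-UP).round(4),telemetry.current_wrist_force().round(1))
E
python3 - <<'E'
from h import *
t0=telemetry.current_t()
sweep(0.0,.74,4,.2)
snap("side","s10")
print(telemetry.current_t()-t0,telemetry.current_opening())
E
python3 -c "
import cv2;a=cv2.imread('pics/s10.png')[100:250,260:460];cv2.imwrite('pics/s10z.png',cv2.resize(a,None,fx=4,fy=4,interpolation=2))"
```

```text
0.185 [-0.0005  0.0016 -0.0013] [ 0.   2.4 -4.6]
0.37 [0.0003 0.0016 0.0001] [ 1.4  5.5 -1.9]
0.555 [0.0008 0.0015 0.0004] [ 2.2  6.3 -1.4]
0.74 [0.001  0.0015 0.0005] [ 1.8  6.2 -0.7]
1.3249999999999993 0.03452621970344902
```

View pics/s10z.png

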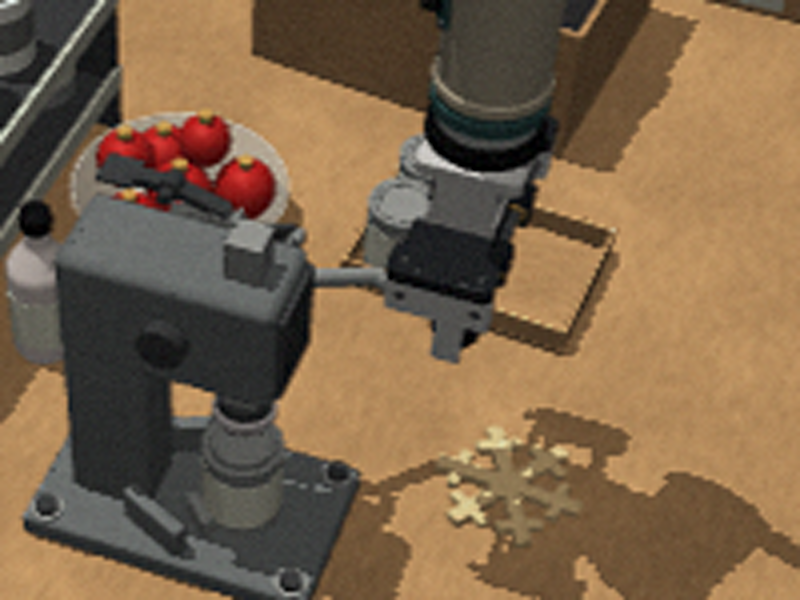

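The handle went down and the ram and pad are lower. The pad is now about one tooth closer to the tin. Continuing.

```bash
sed -i 's/^PV=.*/PV=np.array([.6345,-.1340,.2175])/' h.py
python3 - <<'E'
from h import *
t0=telemetry.current_t()
sweep(.74,.05,3,.25); snap("side","s11a")
sweep(.05,.74,3,.25)
sweep(.74,.05,3,.25); snap("side","s11b")
print(telemetry.current_t(),telemetry.current_t()-t0,telemetry.current_opening())
E
python3 -c "
import cv2,numpy as np;a=[cv2.resize(cv2.imread('pics/s11%s.png'%k)[120:250,260:390],None,fx=3,fy=3,interpolation=2) for k in 'ab'];cv2.imwrite('pics/s11z.png',np.hstack(a))"
```

```text
0.51 [0.0004 0.0001 0.0016] [-0.4  3.9 -0.3]
0.28 [-0.0004  0.0001  0.0001] [-1.6  2.4  1.2]
0.05 [-0.0005  0.     -0.0001] [-1.2  2.8  1.3]
0.28 [ 0.      0.0001 -0.0012] [ 0.3  2.1 -2.4]
0.51 [ 0.0012  0.0001 -0.    ] [ 2.1  4.  -0.5]
0.74 [0.0017 0.0001 0.0003] [2.7 3.1 0.5]
0.51 [0.0004 0.0001 0.0016] [1.9 3.3 1.1]
0.28 [-0.0008  0.0001  0.0005] [-1.1  4.2 -0. ]
0.05 [-0.0009  0.      0.0001] [-3.4  2.6  1.4]
36.125 2.875 0.03460277090769043
```

View pics/s11z.png

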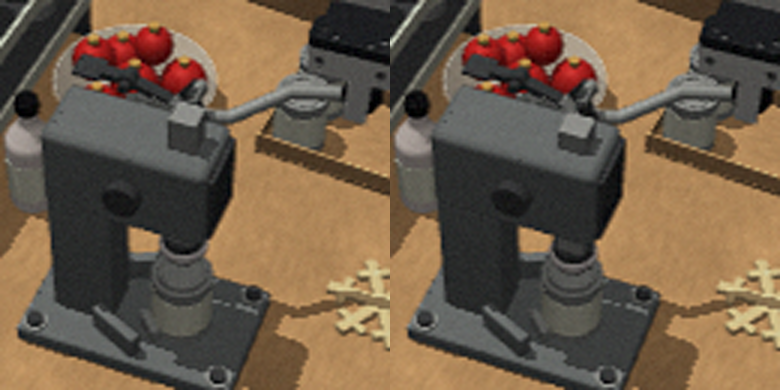

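Two clicks are held: the ram top has dropped further and the pad is lower in each picture. Now strokes 3 and 4.

```bash

python3 - <<'E'
from h import *
t0=telemetry.current_t()
sweep(.05,.74,3,.25)
sweep(.74,.05,3,.25); snap("side","s12a")
sweep(.05,.45,2,.2)
sweep(.45,.745,3,.15)
snap("side","s12b")
print(telemetry.current_t(),telemetry.current_t()-t0,telemetry.current_opening())
E
python3 -c "
import cv2,numpy as np;a=[cv2.resize(cv2.imread('pics/s12%s.png'%k)[120:250,260:390],None,fx=3,fy=3,interpolation=2) for k in 'ab'];cv2.imwrite('pics/s12z.png',np.hstack(a))"
```

```text
0.28 [-0.0003  0.0001 -0.001 ] [-0.2  3.2 -1.5]
0.51 [0.0011 0.0001 0.0001] [ 1.   4.4 -0.8]
0.74 [0.0018 0.     0.0004] [2.1 4.8 0.7]
0.51 [0.0005 0.0001 0.0019] [1.4 4.6 0. ]
0.28 [-0.0007  0.0001  0.0009] [-1.4  3.1  0.7]
0.05 [-0.0007  0.      0.0007] [-2.8  3.5  2. ]
0.25 [-0.0004  0.0001 -0.0006] [-1.4  3.9 -0.4]
0.45 [0.0009 0.0001 0.0009] [0.5 5.1 3.1]
0.548 [0.0013 0.0001 0.0017] [0.4 6.1 6.6]
0.647 [0.0017 0.0001 0.0017] [0.4 4.6 4.3]
0.745 [0.0018 0.0001 0.0022] [-1.   6.5  9.4]
39.4833 3.3583 0.034347415727368345
```

View pics/s12z.png

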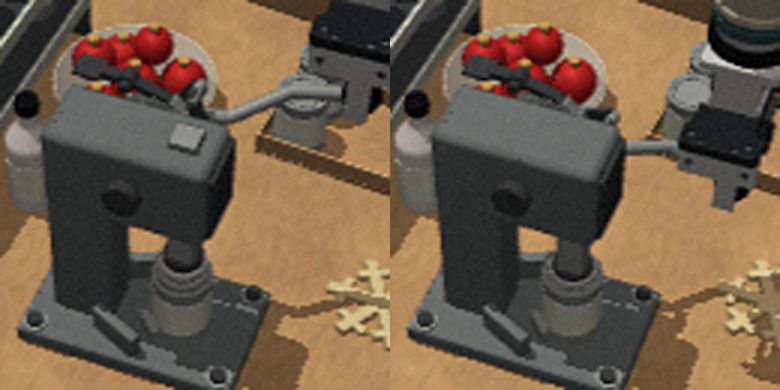

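```bash

python3 - <<'E'
from h import *
t0=telemetry.current_t()
sweep(.745,.765,1,.08)
sweep(.765,.0,3,.25)
for th in(-.012,-.024,-.036):
    sweep(th+.012,th,1,.08)
    if telemetry.current_wrist_force()[2]<-7: break
snap("side","s13")
for n in("ram","pad_face","handle_ball"): print(n,[(x["at"],x["score"]) for x in models.mark_of(n,"side")][:2])
print(telemetry.current_t(),telemetry.current_t()-t0,telemetry.current_opening())
E
python3 -c "
import cv2,numpy as np;cv2.imwrite('pics/s13z.png',cv2.resize(cv2.imread('pics/s13.png')[100:250,260:460],None,fx=4,fy=4,interpolation=2))"
```

```text
0.765 [0.0015 0.     0.0029] [-1.1  6.3 11.3]
0.51 [0.0013 0.0001 0.0024] [ 2.1  5.2 -0.7]
0.255 [0.0002 0.0001 0.0017] [-0.1  4.7  0.2]
0.0 [0.0005 0.0001 0.0006] [0.5 3.8 1.3]
-0.012 [-0.      0.     -0.0006] [ 1.3  3.4 -2.2]
-0.024 [-0.      0.     -0.0005] [ 1.9  4.3 -4.3]
-0.036 [-0.0004  0.     -0.0014] [  1.5   1.4 -12.7]Traceback (most recent call last):
  File "<stdin>", line 9, in <module>
ValueError: it knows: bauble_bowl, brush_pot, closed_tin, glue, handle_ball, handle_pivot, mallet, pad_face, press, release_tab, seat, snowflake, stir_sticks, tape_roll, tin, tray
```

View pics/s13z.png

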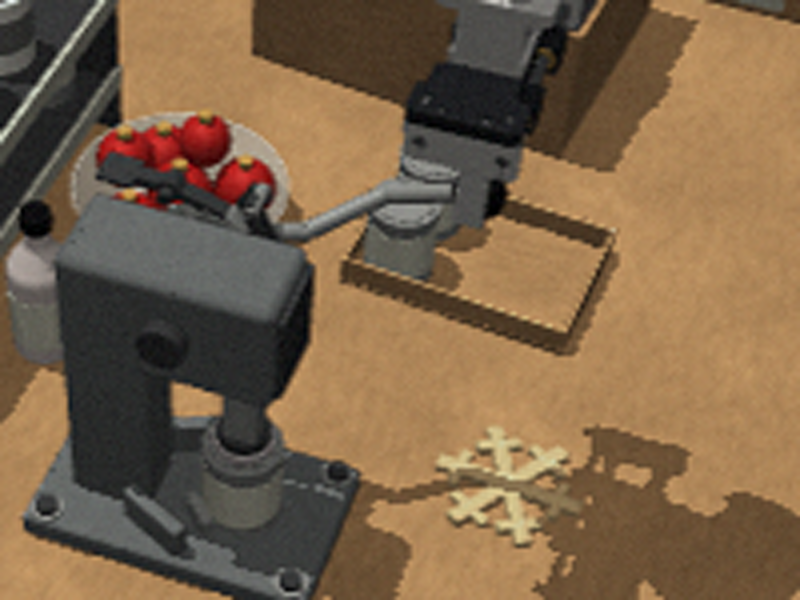

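```bash

python3 - <<'E'
from h import *
t0=telemetry.current_t()
gripper_to(.065)
p=telemetry.current_ee_pos(); r.move_l(p+[0,0,.085],vel=.25)
tab=np.array([.6963,-.0815,.0])
r.move_l(tab+[0,0,.27+.025+.03],QD,vel=.3)
gripper_to(0.0)
F0=telemetry.current_wrist_force()
h=r.move_l(tab+[0,0,.284],QD,vel=.06,guard=4)
c=telemetry.current_ee_pos(); print(h,c,(telemetry.current_wrist_force()-F0).round(1))
snap("side","s14")
print([(x["at"],x["score"]) for x in models.mark_of("handle_ball","side")][:2])
print(telemetry.current_t(),telemetry.current_t()-t0)
E
python3 -c "
import cv2,numpy as np;cv2.imwrite('pics/s14z.png',cv2.resize(cv2.imread('pics/s14.png')[100:250,240:440],None,fx=4,fy=4,interpolation=2))"
```

```text
True [ 0.69601898 -0.08144499  0.29315357] [ 0.2 -0.6  4.1]
[([0.4732, -0.1381, 0.2737], 0.64)]
45.2833 3.7749999999999986
```

View pics/s14z.png

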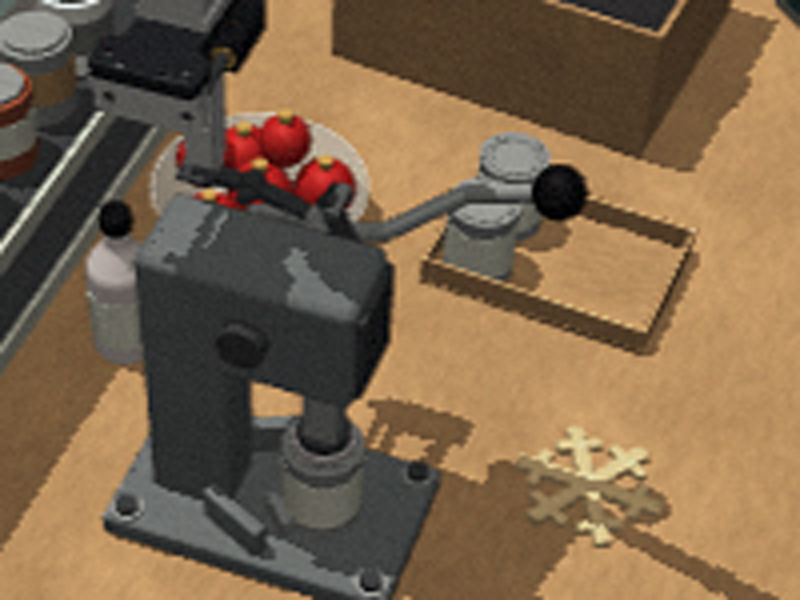

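Handle is fully up (ball z about 0.273) and the fingertip is on the tab. Pushing it down.

```bash

python3 - <<'E'
from h import *
t0=telemetry.current_t()
c=telemetry.current_ee_pos()
h=r.move_l([.6963,-.0815,c[2]-.0098],QD,vel=.05,guard=30); e=telemetry.current_ee_pos(); print(h,e[2]-c[2],telemetry.current_wrist_force().round(1))
r.hold(.55)
snap("side","s15")
print(telemetry.current_ee_pos()[2]-c[2],telemetry.current_wrist_force().round(1),telemetry.current_t(),telemetry.current_t()-t0)
E
python3 -c "
import cv2,numpy as np;cv2.imwrite('pics/s15z.png',cv2.resize(cv2.imread('pics/s15.png')[100:250,240:440],None,fx=4,fy=4,interpolation=2))"
```

```text
True -0.0005977565362753623 [ 0.5 -0.3  5.7]
-0.0006737522425263598 [-0.7  0.2  5.7] 46.1 0.8167000000000044
```

View pics/s15z.png

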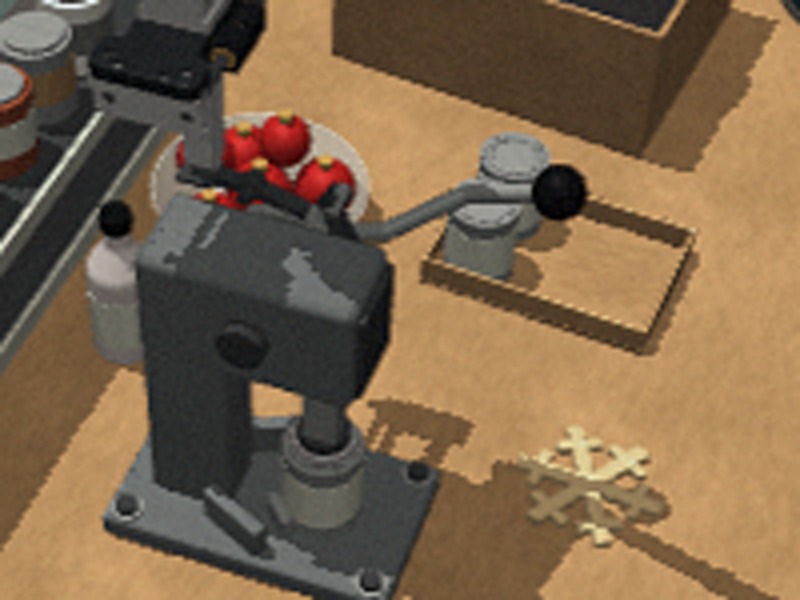

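```bash

python3 - <<'E'
from h import *
t0=telemetry.current_t()
z=telemetry.current_ee_pos()[2]; z0=.2929
for dz in (.003,.006,.009):
    r.move_l([.6963,-.0815,z0-dz],QD,vel=.04); f=telemetry.current_wrist_force(); print(dz,telemetry.current_ee_pos()[2]-z0,f.round(1))
    if f[2]>30: break
r.hold(.4)
snap("side","s16")
print(telemetry.current_ee_pos()[2]-z0,telemetry.current_wrist_force().round(1),telemetry.current_t(),telemetry.current_t()-t0)
E
python3 -c "
import cv2,numpy as np;cv2.imwrite('pics/s16z.png',cv2.resize(cv2.imread('pics/s16.png')[100:250,240:440],None,fx=4,fy=4,interpolation=2))"
```

```text
0.003 -0.0008378765700188806 [-0.8 -0.8  9.3]
0.006 -0.001138320429461992 [-2.1  0.4 18.2]
0.009 -0.0014251755670440236 [-4.6  1.4 25.8]
-0.0014594558853295303 [-4.2  0.9 26.2] 47.3 1.1999999999999957
```

View pics/s16z.png

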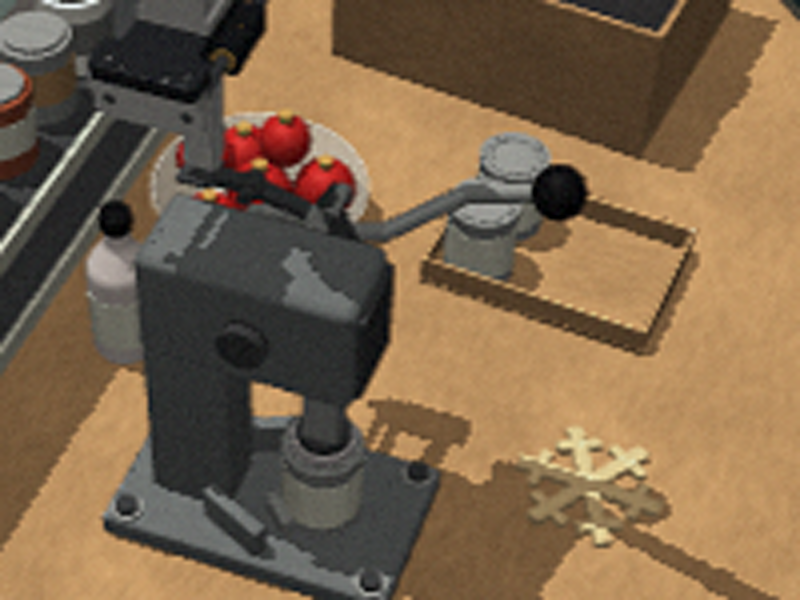

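```bash

python3 - <<'E'
from h import *
im=snap("top","t17"); 
print(px("top",(.6963,-.0778,.27)),px("side",(.6963,-.0778,.27)))
a=cv2.resize(im[110:240,300:420,::-1],None,fx=4.5,fy=4.5,interpolation=2); 
b=cv2.resize(cv2.imread("pics/s16.png")[115:175,260:340],None,fx=6,fy=6,interpolation=2)
cv2.imwrite("pics/t17a.png",a); cv2.imwrite("pics/s17b.png",b)
E
```

```text
[364.72707103 154.98938726] [289.54548833 141.12305082]
```

View pics/t17a.png

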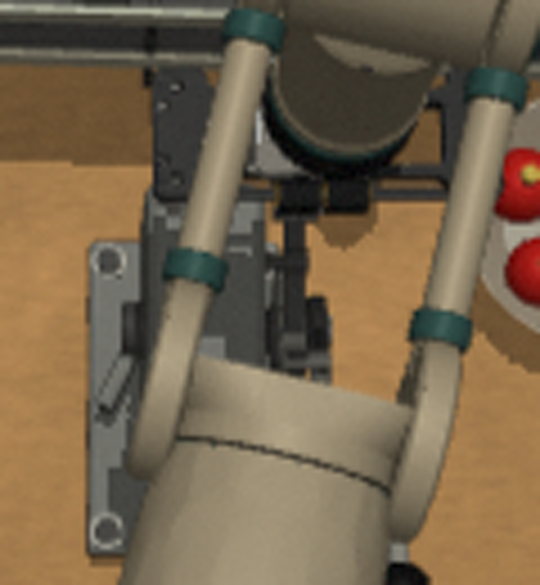

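View pics/s17b.png

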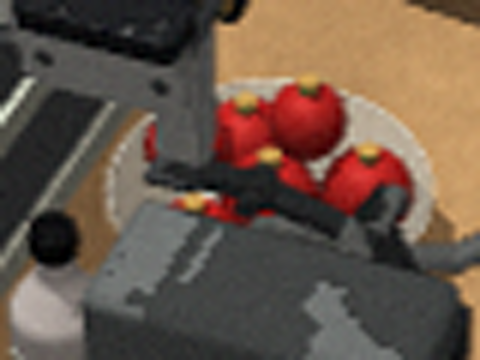

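```bash

python3 - <<'E'
from h import *
print(r.nose_length)
for z in(.275,.27,.265,.26): print(z,px("side",(.6963,-.0778,z)))
ims=[cv2.resize(cv2.imread(f"pics/{n}.png")[125:165,270:320],None,fx=7.8,fy=7.5,interpolation=cv2.INTER_NEAREST) for n in("s13","s14","side0","s16")]
cv2.imwrite("pics/cmp.png",np.vstack([np.hstack(ims[:2]),np.hstack(ims[2:])]))
E
```

```text
0.025
0.275 [289.48356861 139.65788366]
0.27 [289.54548833 141.12305082]
0.265 [289.60702203 142.57908411]
0.26 [289.66817333 144.02606866]
```

View pics/cmp.png

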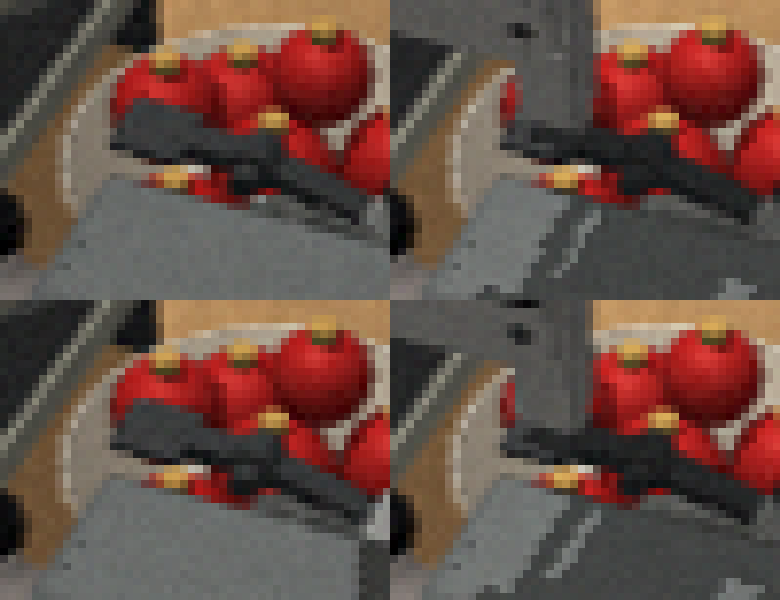

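```bash

python3 - <<'E'
from h import *
print(telemetry.current_wrist_force(),telemetry.current_torque(),telemetry.current_ee_pos(),telemetry.current_opening(),telemetry.current_joints(),telemetry.current_joint_efforts(),telemetry.current_t())
m=R.from_quat(np.roll(telemetry.current_tool_rot(),-1)).as_matrix(); print(m.round(3))
E
```

```text
[-3.45444421  0.93188579 25.37236137] [0.15862662 0.90365202 0.03287934] [ 0.69713309 -0.08157792  0.291451  ] 0.0007255074644214811 [-2.15543681e-01  4.46522945e-01  1.09487153e+00  3.17299026e-05
  1.58971131e+00  1.32513758e+00] [-3.37750325e-01 -3.38959336e+01 -1.63937330e+01  2.88374262e-02
 -1.65955313e+00 -5.01235758e-03] 47.35
[[ 0.03  -0.999  0.01 ]
 [-1.    -0.03  -0.002]
 [ 0.003 -0.01  -1.   ]]
```

```bash

python3 - <<'E'
from h import *
t0=telemetry.current_t()
r.move_l([.6963,-.0815,.302],QD,vel=.15)
r.move_l([.705,-.081,.302],QD,vel=.15)
for z in (.292,.289,.286,.283):
    r.move_l([.705,-.081,z],QD,vel=.08); f=telemetry.current_wrist_force(); print(z,telemetry.current_ee_pos().round(4),f.round(1),telemetry.current_torque().round(2))
    if f[2]>24: break
snap("side","s18")
print(telemetry.current_t(),telemetry.current_t()-t0)
E
python3 -c "
import cv2,numpy as np;cv2.imwrite('pics/s18z.png',cv2.resize(cv2.imread('pics/s18.png')[100:250,240:440],None,fx=4,fy=4,interpolation=2))"
```

```text
0.292 [ 0.705  -0.0811  0.2919] [0.3 0.1 3.2] [ 0.02 -0.07  0.  ]
0.289 [ 0.7051 -0.081   0.2915] [-1.7 -0.3  9.4] [ 0.08  0.27 -0.02]
0.286 [ 0.7051 -0.081   0.2911] [-2.4  0.5 16.6] [0.14 0.62 0.04]
0.283 [ 0.7052 -0.0811  0.2844] [ 0.4 -0.5  5.7] [-0.05  0.01  0.  ]
48.9417 1.591699999999996
```

View pics/s18z.png

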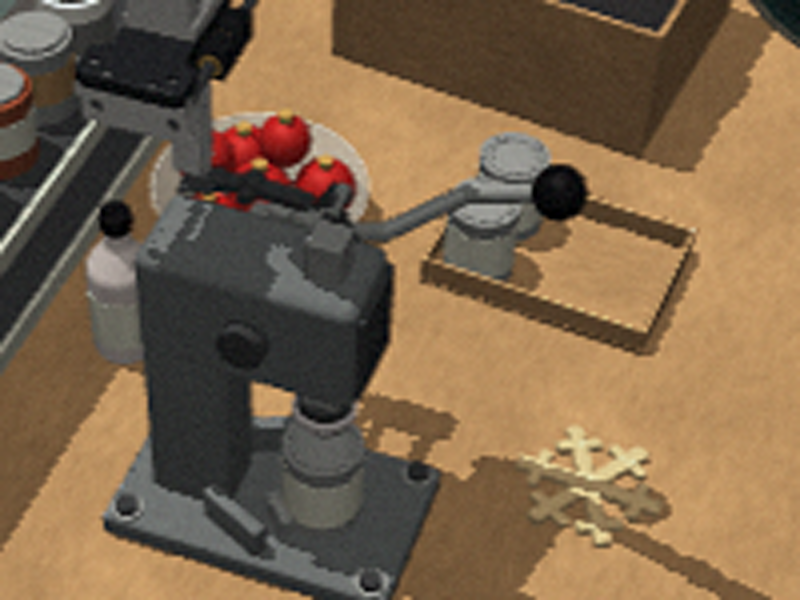

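The lid sits flush and the ram is springing back. The tooth let go after about 17 N at the tab. I hold the tab briefly, then fetch the tin.

```bash

python3 - <<'E'
from h import *
t0=telemetry.current_t()
r.hold(.35); snap("side","s19")
r.move_l([.705,-.081,.35],QD,vel=.25)
K=np.array([-.0959,-.25,2.35,3.468,.292,1.34]); r.movej(K); print(telemetry.current_ee_pos(),telemetry.current_t()-t0)
gripper_to(.082)
snap("side","s20")
print(telemetry.current_t(),telemetry.current_t()-t0)
E
python3 -c "
import cv2,numpy as np;cv2.imwrite('pics/s20z.png',np.hstack([cv2.resize(cv2.imread('pics/'+n)[100:250,240:440],None,fx=2,fy=2,interpolation=2) for n in('s19.png','s20.png')]))"
```

```text
[ 0.53097443 -0.01525798  0.39223624] 3.7250000000000014
54.0167 5.075000000000003
```

View pics/s20z.png

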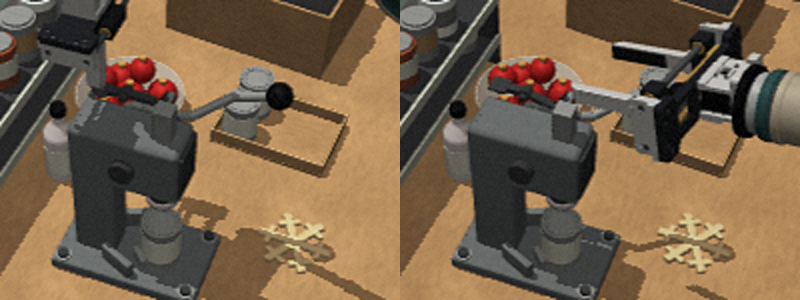

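```bash

python3 - <<'E'
from h import *
az=-.25+YAW; t0=telemetry.current_t(); Q=q4(az,EL,0)
r.movej(np.array([-0.09592043,0.12179367,2.460108,3.46845918,0.29160869,1.33981452]))
h=r.move_l(tcp(P(.002,0,.060),az),Q,vel=.16,guard=15); print(h,(telemetry.current_ee_pos()-tcp(P(.002,0,.060),az)).round(4),telemetry.current_t()-t0)
gripper_to(.05,30); print(telemetry.current_opening(),telemetry.current_wrist_force().round(1))
r.move_l(tcp(P(.0,0,.066),az),Q,vel=.1)
r.move_l(tcp(P(-.105,0,.074),az),Q,vel=.2)
print(telemetry.current_opening(),telemetry.current_ee_pos())
snap("side","s21"); snap("top","t21")
print(telemetry.current_t(),telemetry.current_t()-t0)
E
python3 -c "
import cv2,numpy as np;cv2.imwrite('pics/s21z.png',cv2.resize(cv2.imread('pics/s21.png')[100:250,240:440],None,fx=4,fy=4,interpolation=2))"
```

```text
False [-0.0004  0.0001  0.0006] 1.783299999999997
0.05711471630603914 [-5.3  2.   5.6]
0.057393720242979514 [ 0.48329708 -0.03464885  0.07870666]
57.3333 3.316600000000001
```

View pics/s21z.png

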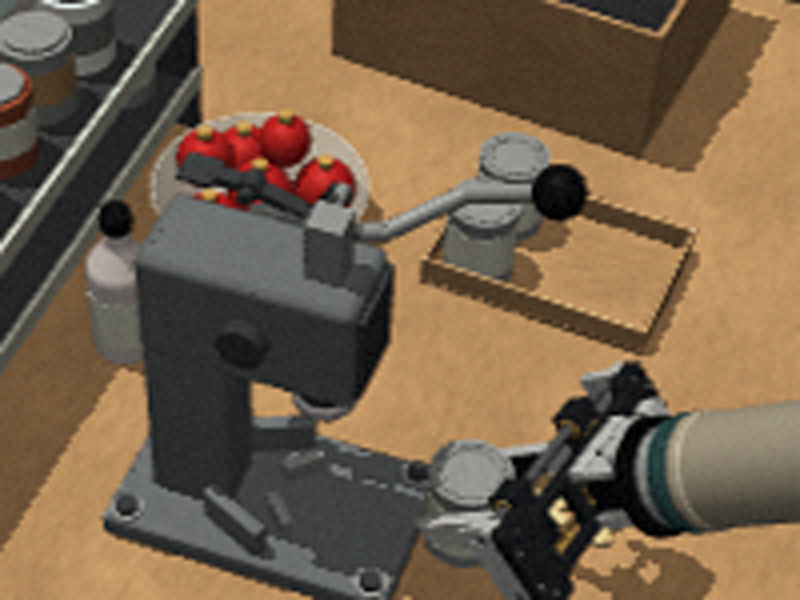

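The closed tin is out, with its lid flush and the ram fully up. Next is the tray.

```bash

python3 - <<'E'
from h import *
t0=telemetry.current_t(); az=-.6; Q=q4(az,EL,0); T=np.array([.467,-.350,0])
try: r.move_l(tcp(T+[0,0,.09],az),Q,vel=.24)
except r.PlanningError as e:
    print(e); r.move_l(tcp(T+[.01,.12,.09],-.4),q4(-.4,EL,0),vel=.24); r.move_l(tcp(T+[0,0,.09],az),Q,vel=.24)
print(telemetry.current_ee_pos(),telemetry.current_t())
h=r.move_l(tcp(T+[0,0,.040],az),Q,vel=.09,guard=6); print(h,telemetry.current_ee_pos()-tcp(T,az),telemetry.current_t())
snap("side","s22")
print(telemetry.current_t())
E
python3 -c "
import cv2,numpy as np;cv2.imwrite('pics/s22z.png',cv2.resize(cv2.imread('pics/s22.png')[100:250,300:500],None,fx=4,fy=4,interpolation=2))"
```

```text
[ 0.46301246 -0.34591442  0.09338233] 58.7917
True [9.79319256e-05 8.65794246e-04 4.31185700e-02] 59.3167
59.3667
```

View pics/s22z.png

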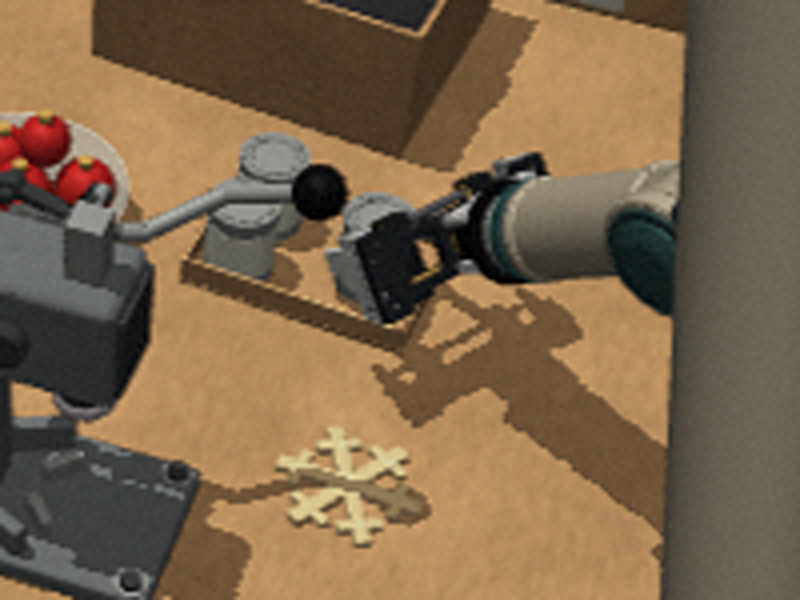

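Touched down at a grasp height of 0.043, so the tin is on the tray floor. Releasing and backing off.

```bash

python3 - <<'E'
from h import *
az=-.6; d=quat(az,EL)[1]
gripper_to(.078); p=telemetry.current_ee_pos()
r.move_l(p-.09*d,vel=.13); 
snap("side","s23"); snap("top","t23")
for c in("side","top"): print([(x["at"],x["score"]) for x in models.mark_of("tin",c)],[(x["at"],x["score"]) for x in models.mark_of("handle_ball",c)])
print(telemetry.current_t(),telemetry.current_wrist_force())
E
python3 -c "
import cv2,numpy as np;cv2.imwrite('pics/s23z.png',cv2.resize(cv2.imread('pics/s23.png')[100:250,270:470],None,fx=4,fy=4,interpolation=2))"
```

```text
[([0.5682, 0.4145, -0.0029], 0.89), ([0.3834, 0.3491, 0.0011], 0.77), ([0.4643, -0.35, 0.0028], 0.66), ([0.4227, -0.1364, 0.0003], 0.45)] [([0.4699, -0.1359, 0.2787], 0.65)]
[([0.6382, 0.2649, -0.0024], 0.83), ([0.3833, 0.3522, 0.0034], 0.83), ([0.7974, -0.1392, -0.003], 0.69), ([0.5681, 0.4145, 0.0032], 0.64), ([0.4648, -0.3467, 0.0052], 0.57)] [([0.4759, -0.1377, 0.2722], 0.97)]
61.0417 [-0.4249553   0.47164071 -0.78031718]
```

View pics/s23z.png

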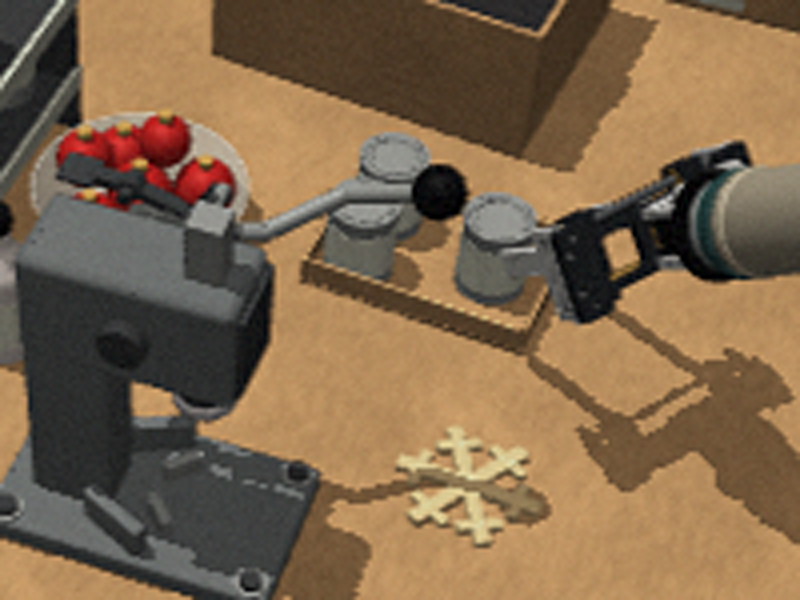

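View pics/t23.png

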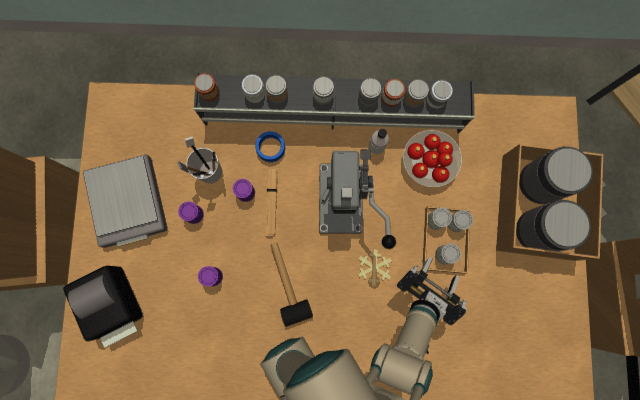

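The tin stands upright in the tray at about (0.465,-0.348), top pixel (450,255). The handle is up, the ram is at the top, and the fingers are clear.

```bash
python3 -c "
from plant import *
from plant import r
r.sign_off()"
```

```text
the job is handed in; nothing more can be done
```

The tin is closed and standing upright in the free half of the cardboard tray, and I handed the job in at about 61 s. I stood it in the press's V stop, pumped four full strokes, raised the handle to its stop and pushed the release tab. The ram sprang back to the top, and then I moved the tin to the tray.

**Last checks:**
- **Tin:** the networks put it at about (0.465, -0.348), within 5 mm of the spot I aimed for. It is upright and the lid looks flush in the picture.
- **Press:** the ram is up and the handle is up. Ball height read 0.279 m in the side view and 0.272 m in the top view, against 0.273 m parked.
- **Everything else:** in the last pictures the other things stand where they were. The gripper is open, clear of the tin, and the wrist force was near zero.

**What did not go as expected:**
- **Release tab:** my first two pushes, up to about 26 N, did not free the ram. I moved about 9 mm further back on the tab, where it gave way after about 17 N instead of the stated 9 N.
- **Lid:** I judged it to be home from the pictures and the ram position only. I had no reading of the joint itself.

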